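Unscrew the lid of the squat sample jar

ROBOT

A 6-joint arm with a two-finger parallel gripper is mounted at the origin on a cart in front of the work surface, level with it; the furniture and walls round the work are solid. World frame = base frame: x ahead of the robot, y to its left, z up, the work surface at z = 0. Lengths are in m, angles in rad, forces in N, time in s.
With the tool pointing down it reaches from about 0.375 to 0.9 m from the base axis. Payload 3.1 kg.
Tool frame: the origin (TCP) lies on the centre line of the jaws, within the pads' length; the fingertips stand 22 mm ahead of it and the grasp point (between the pads) lies 3 mm ahead of it; z points along the fingers, y is the line along which they close (so a half turn about z gives the same grasp; the last joint's range is limited). The gripper opens to 85 mm and grips with 20 to 120 N. Pads are 22 mm wide; open, the fingers measure 114 mm over their backs; the gripper's body (76 mm by 85 mm) begins 54 mm behind the grasp point. The pads swing forward as they close: fully open they stand 13 mm farther back than shut.
Start: joints at [1.04, 0.527, 1.433, -0, 1.181, -0.178], TCP at [0.215, 0.587, 0.253] pointing down, gripper open.
Joint ranges: [-3.08, 3.08], [-0.75, 2.2], [0.22, 2.44], [-1.43, 4.57], [0, 2.65], [-2.85, 2.85]. Speed limits (rad/s): [2.79, 2.79, 3.14, 3.14, 3.14, 3.14].

INTERFACE

Orientations are given as a unit quaternion [x, y, z, w].
In Python, from station import manip, vision, workorder gives the robot as it stands (manip), with the cameras (vision) and the job (workorder).
- The arm moves only by the tool tcp_steps, called after ">>>" by a JSON object that holds its "method" and its "body". Schema: {"type":"object","properties":{"deltas":{"type":"array","items":{"type":"array","items":{"type":"number"},"minItems":5,"maxItems":5},"minItems":1,"maxItems":20},"clamp_n":{"type":"number"},"only":{"type":"string"},"quiet":{"type":"boolean"},"lines":{"type":"string"}},"required":["deltas"],"additionalProperties":false}. deltas is a list of rows, 1 to 20 of them, each of 5 numbers: dx, dy, dz in shares of 0.8 m (1.0 is 0.8 m), then a turn about the tool's z in parts of the range, where 1.0 means pi rad, then the opening from 0.0 (shut) to 1.0 (fully open); each row is the pose to reach, as a shift and turn from the pose commanded when the call began, along the tool's axes at that moment; what a row does not reach only later rows make up. A row lasts 1/10 s, in which the tool goes at most 0.05 m and 0.15 rad, less where a joint would pass 70% of its speed; a pose out of reach is approached as far as the arm can. The fingers move at their own pace and stop on an object; clamp_n is the grip in N (left out, the last holds). Time passes only in rows, so rows that do not move let the fingers close. The tool returns the time, the measured TCP pose, the force, the opening and the grip force at its end. only (a regular expression) keeps the lines of the reply that match it, lines (a string "A,B") keeps lines A to B, and quiet returns only ok. A shift or turn number past 1, either way, is cut back to 1. Input that does not fit is refused with a message, and nothing moves.
- manip.sense(): the state, without advancing time (a new reading comes with each control period).
- vision.snapshot(name): name is "side" or "top"; returns a dict with "pixels" (384x512x3 uint8, red, green, blue), "range_z" (384x512 float32, m along the optical axis (not along the pixel's ray), 0 where there is no reading), "fov_y" (degrees; the focal length in pixels is half the picture's height over the tangent of half this angle, whatever the lens; pixels are square), "cx", "cy" (the principal point, pixels), "R" (3x3) and "t" (3): a world point X has camera coordinates R X + t. Camera axes: x right, y down, z forward; pixel columns grow to the right and rows downward; lengths in m; the calibration is good to about 2 mm. A picture is of the moment at which its call begins.
- workorder.sign_off(): hands the job in; it is judged then, once.
The state is a dict: "t": time; "q": joint angles; "qd": joint speeds; "tau": joint torques, N m; "tcp_pos": TCP position; "tool_rot": TCP orientation; "force": force on the tool from outside, world axes, zero at the start; "ft_torque": the same for the moment, N m; "finger_gap": opening from 0.0 (shut) to 1.0 (fully open); "gripper_force": force on a finger pad.
Only numpy, scipy, OpenCV 4.12 (cv2) and the standard library are available. Lean on these libraries where they do the work, as an engineer would, in place of code of your own. Each camera call takes 0.05 s, during which the arm holds its last target. There are 200 camera calls.

TASK

Unscrew the white lid of the short, wide amber jar (ordinary thread, anticlockwise seen from above, a quick thread that comes free in about a quarter turn), lift it off and set it down flat, mouth down, in the steel tray. Do not let it drop, and leave the lid of the tall, slim jar alone on its jar.

Things in the scene. Friction and masses are not known exactly. Their poses are not given: they have to be found in the camera images.
- squat_jar: Short, wide amber jar (74 mm wide) fixed in a holder 88 mm across: cannot move or turn. Origin: on its axis at bench level, z up. Neck from 70 to 92 mm above the bench, loose right-hand quick thread. The lid's x axis starts 0 to 0.2 rad anticlockwise of this x axis, free to lift between 0.96 and 2.4 rad: turn about 1.4 rad anticlockwise. Short of that the thread holds it; clockwise it stops.
- squat_lid: White ribbed screw lid of the squat jar, 50 mm across, 26 mm high, about 50 g, hollow below. Origin: centre of its underside, z up. Screwed on, its underside is 72 mm and its top 98 mm above the bench. Turns easily; need not be raised while turning. Grip across any diameter. Once free it lifts straight off the neck, which reaches 20 mm into it.
- tray: Open steel tray fixed on the bench, outside 150 mm (its x) by 170 mm (its y), 16 mm high, walls and floor 3 mm thick. Origin: centre of its underside, z up. A lid standing in it has its origin 3 mm above this origin.
- tall_lid: Bystander: the like lid on the tall, slim amber jar (56 mm across, in a like fixed holder). Origin: centre of its underside, 117 mm above the bench; its top is at 143 mm. The jars stand side by side, axes at least 150 mm apart, either one on the left.

How it is judged:
On the way, in this order (a step that is already met when the one before it is completed fails the run):
1. the squat jar's lid is turned at least 40 degrees from fully closed while still down on its neck (angle between the x axis of squat_lid and the x axis of squat_jar, either way round above 0.7 rad and z of squat_lid in the frame of squat_jar below 0.084 m and horizontal distance between squat_lid and squat_jar below 0.01 m), for 0.05 s.
2. the lid is lifted clear of the neck (z of squat_lid in the frame of squat_jar above 0.097 m), for 0.05 s.
At the end, for the whole second after the job is handed in: The squat jar's lid stands flat on the tray's floor (anywhere inside the walls, underside within 6 mm of the floor), mouth down within 8 degrees, at rest; the tall jar's lid is within 12 mm of where it was (x of squat_lid in the frame of tray between -0.055 and 0.055 m and y of squat_lid in the frame of tray between -0.065 and 0.065 m and z of squat_lid in the frame of tray below 0.009 m and angle between squat_lid's own z axis and vertical below 0.15 rad and linear speed of squat_lid below 0.02 m/s and distance of tall_lid from where it was at the start of the episode below 0.012 m); the robot touches nothing.
It fails at once if the lid is dropped: falls free faster than 0.75 m/s (about 3 cm) (contact force between squat_lid and the fingers below 0.05 N and linear speed of squat_lid above 0.75 m/s).
It fails at once if the tall jar's lid is disturbed (moved more than 12 mm) (distance of tall_lid from where it was at the start of the episode above 0.012 m).
It also fails if it takes over 42 s, if anything falls off the work surface, if the arm or the gripper's body presses on something with over 40 N, if the wrist force passes 120 N, or if a joint passes its speed limit or range.

## Working session

There is one attempt and no reset: what is moved stays moved. The work goes in short steps, Python scripts to look and compute and a tool call to move; the robot and the scene stay as the last step left them, time stands still between calls to the robot, and variables do not carry over. Pictures are saved under pics/ and viewed, at most 10 in all, crops included, and the job is handed in when it is done.

```bash
ls; mkdir -p pics; cat > h.py <<'E'
import numpy as np, cv2
from station import manip, vision, workorder
def snap(n):
    s=vision.snapshot(n); cv2.imwrite(f'pics/{n}_{manip.sense()["t"]:.2f}.png',s['pixels'][...,::-1]); return s
def world(s,u,v):
    f=192/np.tan(np.radians(s['fov_y'])/2); z=float(s['range_z'][int(v),int(u)])
    return np.array(s['R']).T@(np.array([(u-s['cx'])/f*z,(v-s['cy'])/f*z,z])-s['t'])
def cloud(s):
    f=192/np.tan(np.radians(s['fov_y'])/2); z=s['range_z']; v,u=np.mgrid[:384,:512]
    P=np.stack([(u-s['cx'])/f*z,(v-s['cy'])/f*z,z],-1)-s['t']
    return P@np.array(s['R'])
E
python3 - <<'E'
from h import *
import pickle
print(manip.sense())
d={n:snap(n) for n in('top','side')}
for s in d.values(): print(s['fov_y'],s['cx'],s['cy'],s['R'],s['t'])
pickle.dump(d,open('d.pkl','wb'))
cv2.imwrite('pics/both.png',cv2.resize(np.vstack([d['top']['pixels'],d['side']['pixels']])[...,::-1],(400,600)))
E
ls pics
```

```text
pics
station.py
{'t': 0.0, 'q': array([ 1.04052094e+00,  5.28452934e-01,  1.43390424e+00, -9.34510174e-06,
        1.18140565e+00, -1.78490498e-01]), 'qd': array([ 0.00064837,  0.00056158,  0.00018753, -0.00057871,  0.00216915,
        0.00235837]), 'tau': array([-5.55011648e-04, -4.42352450e+01, -1.78024489e+01, -4.36616201e-04,
        8.48292257e-03, -1.71969975e-05]), 'tcp_pos': array([0.2149825 , 0.58614701, 0.25234109]), 'tool_rot': array([ 1.74985026e-01,  9.84570497e-01, -1.01915968e-03, -3.72485459e-04]), 'force': array([1.42554678, 0.05065375, 0.2631442 ]), 'ft_torque': array([ 0.05264117,  0.04002398, -0.00954068]), 'gripper_force': 0.0, 'finger_gap': 1.0055884836118245}
43.98963553887936 259.22373754842494 189.49517162975656 [[-0.02792385 -0.99960669 -0.00259451]
 [-0.98898864  0.02800441 -0.14531763]
 [ 0.14533313 -0.00149189 -0.98938165]] [-0.02479619  0.5085943   1.27038889]
57.53739316010819 254.40080748262292 195.26583416144507 [[ 0.9801166  -0.19729366  0.0211342 ]
 [-0.06343292 -0.41246933 -0.90876032]
 [ 0.18800986  0.88935047 -0.41678295]] [-0.48543922  0.11410091  0.86588661]
both.png
side_0.10.png
top_0.05.png
```

View pics/top_0.05.png

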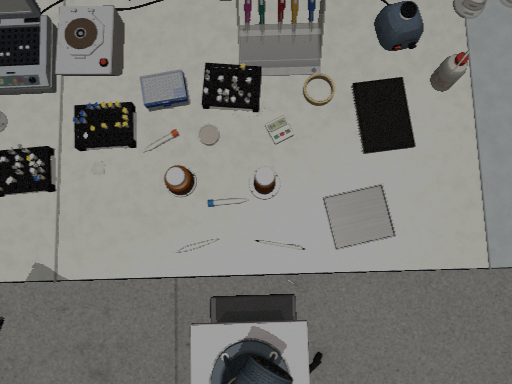

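View pics/side_0.10.png

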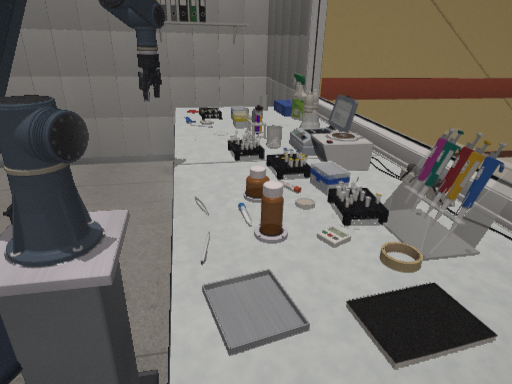

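The top view shows the squat jar's lid at about (179,175), the tall jar's at (264,175) and the tray centred at (359,216). In the side view the squat lid is at (258,172), the tall lid at (272,188) and the tray at (254,308). Next I'll measure them with depth, using both views.

```bash
python3 - <<'E'
from h import *
import pickle
d=pickle.load(open('d.pkl','rb'))
C={n:cloud(s) for n,s in d.items()}
t=d['top'];s=d['side']
for n,pts in(('top',[(179,175),(264,175),(359,216),(180,188),(220,230),(324,197),(382,185),(394,236),(336,248)]),('side',[(258,172),(272,188),(254,308),(202,292),(272,272),(306,322),(236,347)])):
    for p in pts: print(n,p,world(d[n],*p).round(4))
for n in C:
    P=C[n]
    for nm,lo,hi,c in(('squat',.085,.11,world(t,179,175)),('tall',.13,.155,world(t,264,175))):
        m=(P[...,2]>lo)&(P[...,2]<hi)&(np.hypot(P[...,0]-c[0],P[...,1]-c[1])<.05)&(d[n]['range_z']>0)
        if n=='side': m&=True
        Q=P[m]; 
        print(n,nm,len(Q),'z',np.percentile(Q[:,2],[5,50,95]).round(4))
        T=Q[abs(Q[:,2]-np.median(Q[:,2]))<.004]
        print('  minEnclosing',cv2.minEnclosingCircle(T[:,:2].astype(np.float32)),'mean',T.mean(0).round(4))
P=C['top']; a,b=world(t,179,175),0
for n in C:
    P=C[n];m=(P[...,2]>.010)&(P[...,2]<.022)&(P[...,1]<-.1)&(P[...,1]>-.45)&(P[...,0]<.55)&(P[...,0]>.2)
    print(n,m.sum(),cv2.minAreaRect(P[m][:,:2].astype(np.float32)))
I=[cv2.resize(t['pixels'][150:210,150:300],(800,320),interpolation=2),cv2.resize(s['pixels'][160:250,190:350],(480,270),interpolation=2)]
o=np.zeros((590,800,3),np.uint8);o[:320]=I[0];o[320:,:480]=I[1]
cv2.imwrite('pics/crop.png',o[...,::-1])
E
```

```text
top (179, 175) [0.5439 0.1717 0.0948]
top (264, 175) [ 0.5291 -0.0521  0.1424]
top (359, 216) [ 0.4295 -0.3154  0.0068]
top (180, 188) [0.5135 0.174  0.0661]
top (220, 230) [0.4016 0.0733 0.0038]
top (324, 197) [ 0.4842 -0.2186  0.019 ]
top (382, 185) [ 0.5141 -0.3834  0.0138]
top (394, 236) [ 0.3711 -0.4078  0.0113]
top (336, 248) [ 0.3427 -0.2459  0.0118]
side (258, 172) [0.5363 0.1581 0.0945]
side (272, 188) [ 0.5196 -0.0769  0.1433]
side (254, 308) [ 0.4305 -0.3177  0.0047]
side (202, 292) [ 3.369e-01 -2.498e-01  2.000e-04]
side (272, 272) [ 4.926e-01 -2.100e-01  2.000e-04]
side (306, 322) [ 0.5126 -0.3773  0.0133]
side (236, 347) [ 0.3819 -0.4104  0.0146]
top squat 285 z [0.0916 0.0969 0.1008]
  minEnclosing ((0.5413457155227661, 0.18179284036159515), 0.024966733530163765) mean [0.5417 0.1818 0.0969]
top tall 302 z [0.1372 0.1417 0.1457]
  minEnclosing ((0.528490424156189, -0.054478149861097336), 0.02536744996905327) mean [ 0.5287 -0.0542  0.1416]
side squat 133 z [0.0864 0.0976 0.0997]
  minEnclosing ((0.5394194722175598, 0.17956826090812683), 0.025237634778022766) mean [0.5385 0.1753 0.0979]
side tall 216 z [0.132  0.1428 0.1444]
  minEnclosing ((0.5258414149284363, -0.056031614542007446), 0.024987604469060898) mean [ 0.5253 -0.0597  0.1431]
top 268 ((0.41667407751083374, -0.2532210052013397), (0.1500832885503769, 0.298346608877182), 11.255805969238281)
side 923 ((0.4167194366455078, -0.26505470275878906), (0.15086664259433746, 0.2768848240375519), 11.210124969482422)
```

View pics/crop.png

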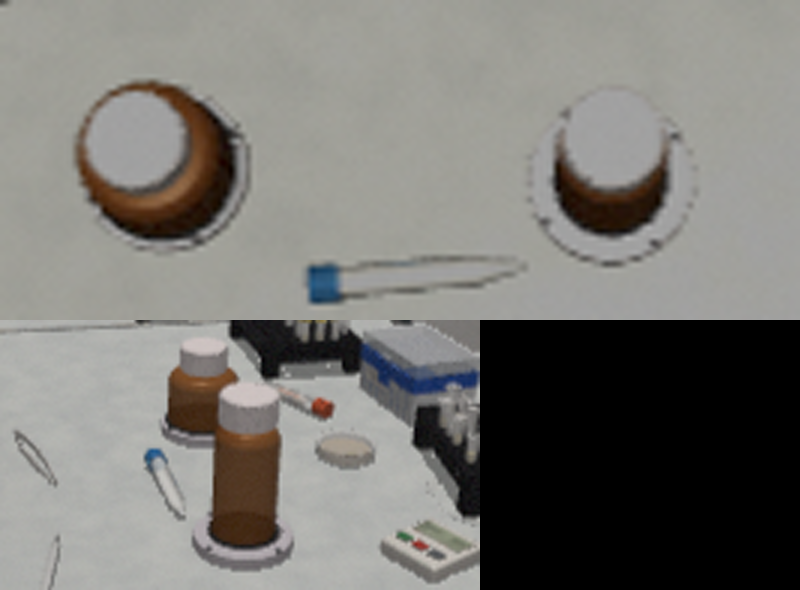

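The views agree to about 2 mm: the squat lid axis is at about (0.5405, 0.1806) with its top at 0.0975, the tray centre at about (0.427, -0.314), and the tall lid at (0.527, -0.055). I'll move above the squat lid, pre-turning the wrist clockwise by 1.2 rad.

Careful with the scale: shifts go in shares of 0.8 m and turns go in shares of pi rad. That gives: -0.4455 m / 0.8 = -0.5569, -0.33 m / 0.8 = -0.4125, 1.2 rad / 3.1416 = 0.382.

>>> {"method": "tcp_steps", "body": {"deltas": [[-0.1375, -0.0838, 0, 0.0955, 1], [-0.275, -0.1675, 0, 0.191, 1], [-0.4125, -0.25, 0, 0.2865, 1], [-0.5569, -0.3356, 0, 0.382, 1], [-0.5569, -0.3356, 0, 0.382, 1], [-0.5569, -0.3356, 0, 0.382, 1], [-0.5569, -0.3356, 0, 0.382, 1], [-0.5569, -0.3356, 0, 0.382, 1], [-0.5569, -0.3356, 0, 0.382, 1], [-0.5569, -0.3356, 0, 0.382, 1], [-0.5569, -0.3356, 0, 0.382, 1], [-0.5569, -0.3356, 0, 0.382, 1], [-0.5569, -0.3356, 0, 0.382, 1], [-0.5569, -0.3356, 0, 0.382, 1], [-0.5569, -0.3356, 0, 0.382, 1], [-0.5569, -0.3356, 0, 0.382, 1], [-0.5569, -0.3356, 0, 0.382, 1]]}}

```text
t: 1.8
tcp_pos: [0.5406, 0.1819, 0.2534]
tool_rot: [0.7, 0.714, 0.0, 0.0]
force: [-0.5, -0.8, -0.5]
finger_gap: 1.0
gripper_force: 0.0
```

```bash
cat >> h.py <<'E'
from scipy.spatial.transform import Rotation as Ro
def to(x,y,z):
    s=manip.sense(); R=Ro.from_quat(s['tool_rot']); print('q',s['q'].round(3),'pos',s['tcp_pos'].round(4),'R',R.as_matrix().round(3).tolist())
    print('rel',R.inv().apply(np.array([x,y,z])-s['tcp_pos']).round(4))
E
python3 -c "
from h import *
to(.5405,.1806,.095)"
```

```text
q [0.129 0.454 1.572 0.    1.116 0.108] pos [0.5406 0.1819 0.2534] R [[-0.02, 1.0, 0.0], [1.0, 0.02, 0.0], [0.0, 0.0, -1.0]]
rel [-1.300e-03 -1.000e-04  1.584e-01]
```

To row units: 0.158 m / 0.8 = 0.1975, 0.145 m / 0.8 = 0.1813.

>>> {"method": "tcp_steps", "body": {"deltas": [[-0.0013, 0, 0.05, 0, 1], [-0.0013, 0, 0.1, 0, 1], [-0.0013, 0, 0.1375, 0, 1], [-0.0013, 0, 0.1625, 0, 1], [-0.0013, 0, 0.1813, 0, 1], [-0.0013, 0, 0.1975, 0, 1], [-0.0013, 0, 0.1975, 0, 1], [-0.0013, 0, 0.1975, 0, 1]]}}

```text
t: 2.6
tcp_pos: [0.5413, 0.1803, 0.0955]
tool_rot: [0.7, 0.714, 0.0, 0.0]
force: [0.1, -1.1, -0.2]
finger_gap: 0.999
gripper_force: 0.0
```

```bash
python3 - <<'E'
from h import *
a=snap('top');b=snap('side')
o=np.hstack([cv2.resize(a['pixels'][130:230,130:230],(400,400)),cv2.resize(b['pixels'][110:210,210:310],(400,400))])
cv2.imwrite('pics/pre.png',o[...,::-1])
E
```

```text
(no output)
```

View pics/pre.png

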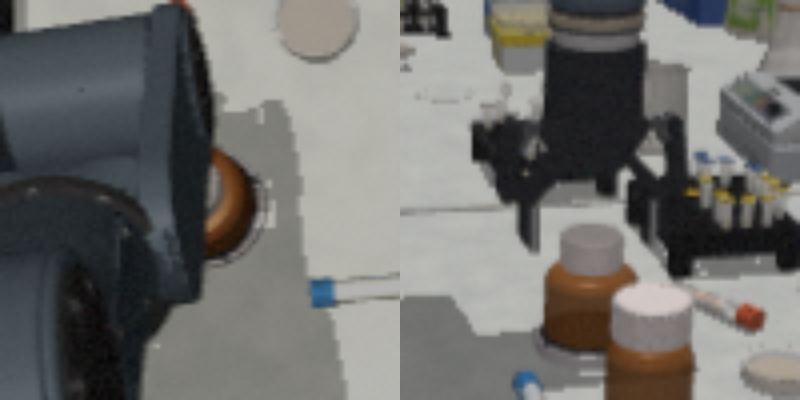

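The side crop shows the finger tips at about (528,245) and (645,230), either side of the lid top at (590,235). They may be standing behind the lid, so I'll check with depth.

```bash
python3 - <<'E'
from h import *
b=snap('side')
for p in [(528,245),(528,235),(528,215),(645,225),(645,210),(590,235),(600,180),(590,125)]:
    u,v=210+(p[0]-400)/4,110+p[1]/4; print(p,world(b,u,v).round(3))
f=192/np.tan(np.radians(b['fov_y'])/2)
for X in [(.495,.18,.085),(.585,.18,.085),(.5405,.18,.098)]:
    c=np.array(b['R'])@X+b['t'];u,v=b['cx']+f*c[0]/c[2],b['cy']+f*c[1]/c[2];print(X,(400+(u-210)*4).round(),((v-110)*4).round())
cv2.imwrite('pics/pre2.png',cv2.resize(b['pixels'][130:200,220:300],(800,600),interpolation=2)[...,::-1])
E
```

```text
(528, 245) [0.489 0.172 0.094]
(528, 235) [0.489 0.169 0.103]
(528, 215) [0.488 0.168 0.12 ]
(645, 225) [0.582 0.178 0.104]
(645, 210) [0.582 0.178 0.116]
(590, 235) [0.54  0.182 0.096]
(600, 180) [0.629 0.547 0.019]
(590, 125) [0.535 0.17  0.188]
(0.495, 0.18, 0.085) 534.0 252.0
(0.585, 0.18, 0.085) 647.0 246.0
(0.5405, 0.18, 0.098) 592.0 234.0
```

View pics/pre2.png

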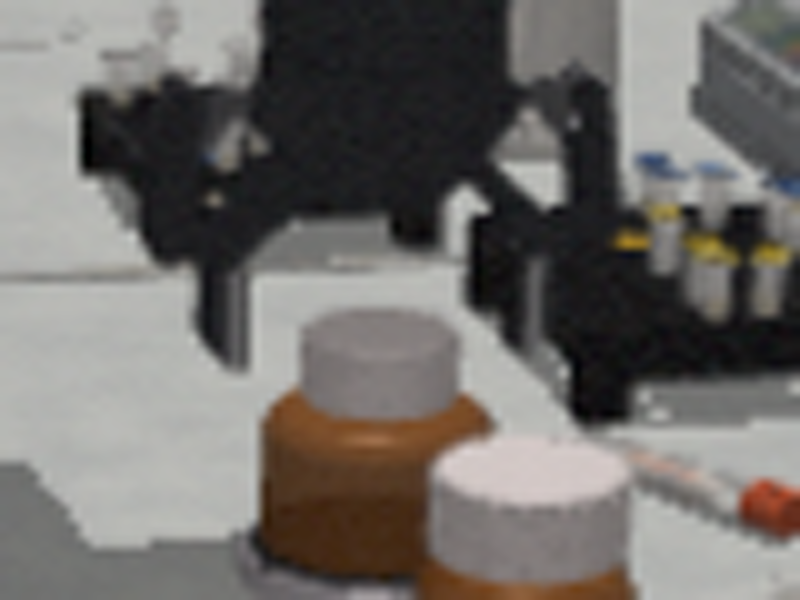

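The fingers straddle the lid evenly, with gaps of about 67 px at (270,345) and 70 px at (495,345). I'll close now.

>>> {"method": "tcp_steps", "body": {"deltas": [[0, 0, 0, 0, 0.7], [0, 0, 0, 0, 0.6], [0, 0, 0, 0, 0.5], [0, 0, 0, 0, 0.3], [0, 0, 0, 0, 0.3], [0, 0, 0, 0, 0.3], [0, 0, 0, 0, 0.3], [0, 0, 0, 0, 0.3], [0, 0, 0, 0, 0.3], [0, 0, 0, 0, 0.3]], "clamp_n": 45}}

```text
t: 3.75
tcp_pos: [0.5422, 0.1802, 0.0963]
tool_rot: [0.7, 0.714, 0.001, 0.001]
force: [0.7, -0.7, 5.7]
finger_gap: 0.572
gripper_force: 46.2
```

The grip is firm and centred. I'll turn anticlockwise, which is negative about the tool's z.

To row units: -1.4 rad / 3.1416 = -0.4456.

>>> {"method": "tcp_steps", "body": {"deltas": [[0, 0, 0, -0.0318, 0.3], [0, 0, 0, -0.0637, 0.3], [0, 0, 0, -0.0955, 0.3], [0, 0, 0, -0.1273, 0.3], [0, 0, 0, -0.1592, 0.3], [0, 0, 0, -0.191, 0.3], [0, 0, 0, -0.2228, 0.3], [0, 0, 0, -0.2546, 0.3], [0, 0, 0, -0.2865, 0.3], [0, 0, 0, -0.3183, 0.3], [0, 0, 0, -0.3501, 0.3], [0, 0, 0, -0.382, 0.3], [0, 0, 0, -0.4138, 0.3], [0, 0, 0, -0.4456, 0.3], [0, 0, 0, -0.4456, 0.3], [0, 0, 0, -0.4456, 0.3]]}}

```text
t: 5.35
tcp_pos: [0.5434, 0.1805, 0.0963]
tool_rot: [0.077, 0.997, 0.001, 0.003]
force: [4.0, 1.6, 4.7]
finger_gap: 0.571
gripper_force: 46.2
```

```bash
python3 -c "
from h import *
s=manip.sense();print(s['ft_torque'],s['q']);to(.541,.1805,.096)"
```

```text
[ 0.23194733 -0.72242274 -0.05160565] [ 1.25411460e-01  6.79343825e-01  1.69230064e+00  3.90537569e-04
  7.64311442e-01 -1.29117111e+00]
q [ 0.125  0.679  1.692  0.     0.764 -1.291] pos [0.5434 0.1805 0.0963] R [[-0.988, 0.154, 0.006], [0.154, 0.988, 0.001], [-0.005, 0.002, -1.0]]
rel [ 0.0024 -0.0003  0.0003]
```

To row units: -0.006 m / 0.8 = -0.0075, -0.004 m / 0.8 = -0.005.

>>> {"method": "tcp_steps", "body": {"deltas": [[0, 0, -0.0025, 0, 0.3], [0, 0, -0.005, 0, 0.3], [0, 0, -0.0075, 0, 0.3], [0, 0, -0.0075, 0, 0.3], [0, 0, -0.0075, 0, 0.3]]}}

```text
t: 5.85
tcp_pos: [0.5431, 0.1807, 0.101]
tool_rot: [0.077, 0.997, 0.001, 0.002]
force: [6.1, 1.8, -3.0]
finger_gap: 0.571
gripper_force: 47.5
```

To row units: -0.04 m / 0.8 = -0.05, -0.036 m / 0.8 = -0.045.

>>> {"method": "tcp_steps", "body": {"deltas": [[0, 0, -0.0038, 0, 0.3], [0, 0, -0.0075, 0, 0.3], [0, 0, -0.0113, 0, 0.3], [0, 0, -0.015, 0, 0.3], [0, 0, -0.0188, 0, 0.3], [0, 0, -0.0225, 0, 0.3], [0, 0, -0.0263, 0, 0.3], [0, 0, -0.03, 0, 0.3], [0, 0, -0.035, 0, 0.3], [0, 0, -0.04, 0, 0.3], [0, 0, -0.045, 0, 0.3], [0, 0, -0.05, 0, 0.3], [0, 0, -0.05, 0, 0.3]]}}

```text
t: 7.15
tcp_pos: [0.5415, 0.1802, 0.1421]
tool_rot: [0.076, 0.997, 0.0, 0.001]
force: [-0.3, 0.9, -0.8]
finger_gap: 0.57
gripper_force: 48.1
```

```bash
python3 - <<'E'
from h import *
b=snap('side')
to(.427,-.314,.23)
cv2.imwrite('pics/lift.png',cv2.resize(b['pixels'][130:205,220:320],(800,600),interpolation=2)[...,::-1])
E
```

```text
q [ 0.126  0.607  1.67  -0.     0.864 -1.294] pos [0.5413 0.1802 0.1417] R [[-0.989, 0.151, 0.001], [0.151, 0.989, 0.0], [-0.001, 0.0, -1.0]]
rel [ 0.0382 -0.5058 -0.0884]
```

View pics/lift.png

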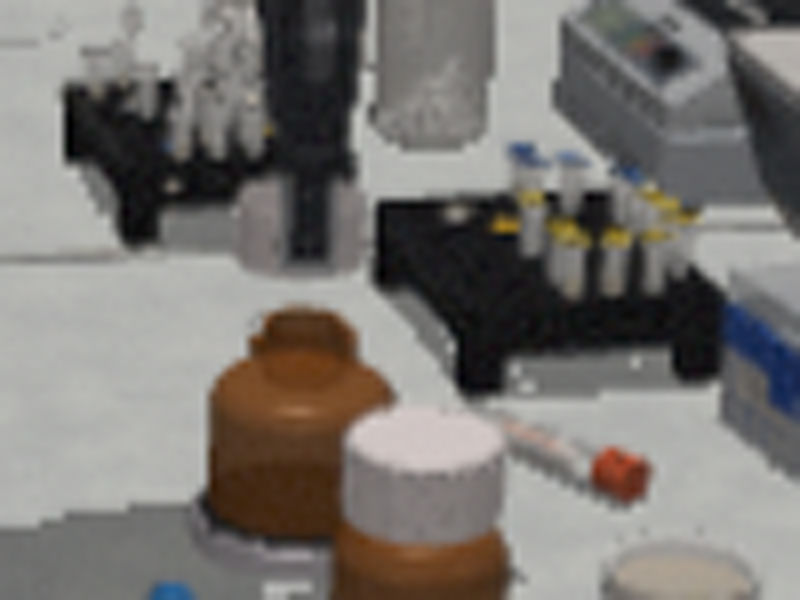

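The lid, at (300,225), is off and held level, and the neck at (305,330) is bare. I'll raise it and carry it to the tray.

To row units: -0.506 m / 0.8 = -0.6325, -0.49 m / 0.8 = -0.6125.

>>> {"method": "tcp_steps", "body": {"deltas": [[0, 0, -0.0375, 0, 0.3], [0, 0, -0.075, 0, 0.3], [0, 0, -0.11, 0, 0.3], [0.0031, -0.0375, -0.11, 0, 0.3], [0.0063, -0.0875, -0.11, 0, 0.3], [0.01, -0.1375, -0.11, 0, 0.3], [0.0138, -0.1875, -0.11, 0, 0.3], [0.0175, -0.2375, -0.11, 0, 0.3], [0.0213, -0.2875, -0.11, 0, 0.3], [0.025, -0.3375, -0.11, 0, 0.3], [0.0288, -0.3875, -0.11, 0, 0.3], [0.0325, -0.4375, -0.11, 0, 0.3], [0.0363, -0.4875, -0.11, 0, 0.3], [0.04, -0.5375, -0.11, 0, 0.3], [0.0438, -0.5813, -0.11, 0, 0.3], [0.0463, -0.6125, -0.11, 0, 0.3], [0.0475, -0.6325, -0.11, 0, 0.3], [0.0475, -0.6325, -0.11, 0, 0.3], [0.0475, -0.6325, -0.11, 0, 0.3]]}}

```text
t: 9.1
tcp_pos: [0.4268, -0.3133, 0.229]
tool_rot: [0.076, 0.997, 0.001, -0.0]
force: [-0.3, -0.1, 0.2]
finger_gap: 0.571
gripper_force: 48.1
```

```bash
python3 -c "
from h import *
to(.427,-.314,.0965-.069)"
```

```text
q [-8.450e-01  4.320e-01  1.697e+00  1.000e-03  1.014e+00 -2.264e+00] pos [ 0.4268 -0.3133  0.229 ] R [[-0.988, 0.151, -0.001], [0.151, 0.988, 0.002], [0.001, 0.001, -1.0]]
rel [-0.0005 -0.001   0.2015]
```

To row units: 0.197 m / 0.8 = 0.2463, 0.19 m / 0.8 = 0.2375.

>>> {"method": "tcp_steps", "body": {"deltas": [[0, 0, 0.05, 0, 0.3], [0, 0, 0.1, 0, 0.3], [0, 0, 0.15, 0, 0.3], [0, 0, 0.1875, 0, 0.3], [0, 0, 0.2125, 0, 0.3], [0, 0, 0.225, 0, 0.3], [0, 0, 0.2375, 0, 0.3], [0, 0, 0.2425, 0, 0.3], [0, 0, 0.2463, 0, 0.3], [0, 0, 0.2463, 0, 0.3], [0, 0, 0.2463, 0, 0.3]]}}

```text
t: 10.2
tcp_pos: [0.4273, -0.3147, 0.033]
tool_rot: [0.076, 0.997, -0.0, 0.0]
force: [-0.1, -0.0, -0.6]
finger_gap: 0.57
gripper_force: 48.1
```

```bash
python3 - <<'E'
from h import *
b=snap('side')
cv2.imwrite('pics/place.png',cv2.resize(b['pixels'][240:360,190:350],(800,600),interpolation=2)[...,::-1])
E
```

```text
(no output)
```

View pics/place.png

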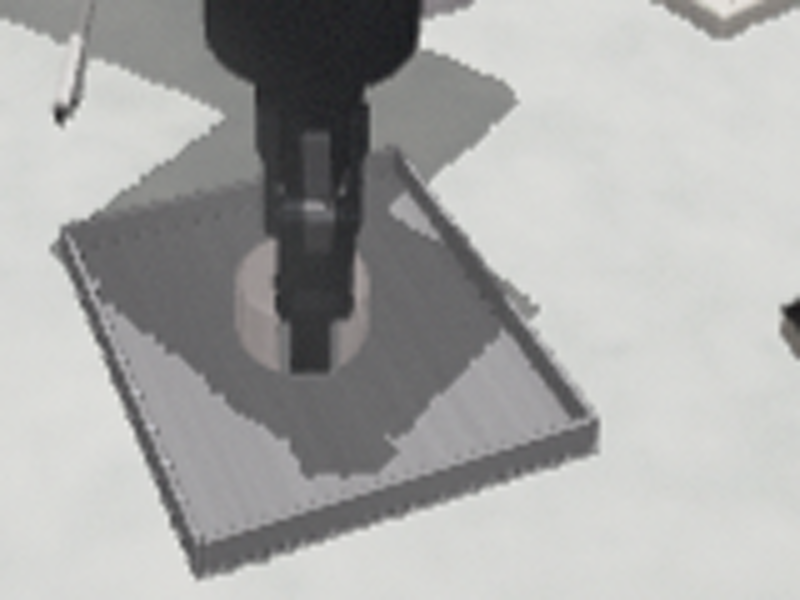

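The lid, at (305,310), is level, upright and central in the tray, a few millimetres above the floor. I'll lower it slowly until it touches.

To row units: 0.004 m / 0.8 = 0.005, 0.003 m / 0.8 = 0.0038.

>>> {"method": "tcp_steps", "body": {"deltas": [[0, 0, 0.0013, 0, 0.3], [0, 0, 0.0025, 0, 0.3], [0, 0, 0.0038, 0, 0.3], [0, 0, 0.005, 0, 0.3], [0, 0, 0.005, 0, 0.3]]}}

```text
t: 10.75
tcp_pos: [0.4269, -0.3142, 0.0281]
tool_rot: [0.076, 0.997, 0.0, -0.0]
force: [0.0, 0.5, -0.8]
finger_gap: 0.572
gripper_force: 48.1
```

To row units: 0.0015 m / 0.8 = 0.0019, 0.001 m / 0.8 = 0.0013.

>>> {"method": "tcp_steps", "body": {"deltas": [[0, 0, 0.0013, 0, 0.3], [0, 0, 0.0019, 0, 0.3], [0, 0, 0.0019, 0, 0.3], [0, 0, 0.0019, 0, 0.3]]}}

```text
t: 11.15
tcp_pos: [0.427, -0.3143, 0.0275]
tool_rot: [0.076, 0.997, -0.0, 0.0]
force: [-1.2, 1.1, 5.4]
finger_gap: 0.567
gripper_force: 48.6
```

Contact, with 5 N upward. I'll release slowly and then retreat.

To row units: -0.2 m / 0.8 = -0.25, -0.15 m / 0.8 = -0.1875.

>>> {"method": "tcp_steps", "body": {"deltas": [[0, 0, 0, 0, 0.6], [0, 0, 0, 0, 0.65], [0, 0, 0, 0, 0.7], [0, 0, 0, 0, 0.8], [0, 0, 0, 0, 0.85], [0, 0, 0, 0, 0.85], [0, 0, 0, 0, 0.85], [0, 0, -0.0125, 0, 0.85], [0, 0, -0.0375, 0, 0.85], [0, 0, -0.075, 0, 0.85], [0, 0, -0.125, 0, 0.85], [0, 0, -0.1875, 0, 0.85], [0, 0, -0.25, 0, 0.85], [0, 0, -0.25, 0, 0.85], [0, 0, -0.25, 0, 0.85], [0, 0, -0.25, 0, 0.85]]}}

```text
t: 12.75
tcp_pos: [0.4262, -0.3134, 0.2261]
tool_rot: [0.076, 0.997, 0.001, -0.001]
force: [0.3, 0.1, 1.1]
finger_gap: 0.847
gripper_force: 0.0
```

```bash
python3 - <<'E'
from h import *
b=snap('side');P=cloud(b)
m=(P[...,2]>.024)&(P[...,2]<.036)&(np.hypot(P[...,0]-.427,P[...,1]+.314)<.05); print(P[m].mean(0),P[m][:,2].std(),m.sum())
cv2.imwrite('pics/end.png',cv2.resize(b['pixels'][150:350,190:350],(480,600))[...,::-1])
E
```

```text
[ 0.4220416  -0.31800091  0.02923579] 0.001437118226524813 418
```

View pics/end.png

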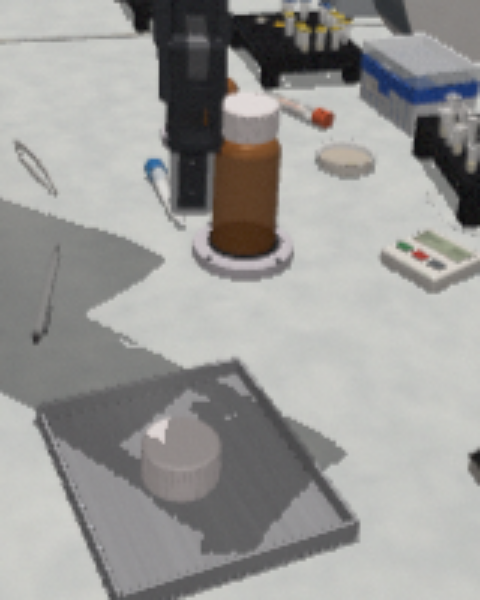

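The lid, at (180,460), stands flat in the tray with its top at 0.029 m. The tall jar's lid, at (250,118), is undisturbed, and the gripper is clear.

```bash
python3 -c "
from station import manip, vision, workorder
print(workorder.sign_off())"
```

```text
the job is handed in; nothing more can be done
None
```

I unscrewed the squat jar's lid, lifted it off and set it flat, mouth down, in the steel tray; the tall jar's lid looked undisturbed, and the job was handed in at about 12.8 s of the 42 s limit (the hand-in returned no verdict).

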